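# Gauge the flask neck sleeves and reject the tight one

## Task

One of the two white neck sleeves has a bore wide enough for the steel go gauge, the other is too tight. First take the gauge from its stand by the handle and, holding it, lower it into the sleeve that it passes until its flange is fully home on the rim; leave it there, with that sleeve standing where it was. Then pick up the too-tight sleeve and stand it upright in the steel tray.

Things in the scene. Friction and masses are not known exactly. Their poses are not given: they have to be found in the camera images.
- gauge_grip (a point): Steel go gauge upright in a fixed black stand (70 x 70 x 46 mm). The point is the middle of its dark round handle (22 mm diameter, 50 mm long). Flange below it: 44 mm diameter, top 25 mm and underside 31 mm below the point. Plug under the flange: 26 mm diameter, 40 mm long, the last 12 mm tapering to a 12 mm nose. z up along the gauge. About 0.25 kg.
- wide_center (a point): Sleeve the gauge passes: white plastic tube, loose, upright on the worktop, 56 mm high, 48 mm outside diameter, foot rim 62 mm in diameter over the lowest 6 mm; through bore 34 mm in diameter. The point is on the axis half-way up, 28 mm below the top rim. z up. About 0.1 kg.
- narrow_center (a point): Too-tight sleeve: outside the same as the other (56 mm high, 48 mm diameter, 62 mm foot rim 6 mm high), but its bore is only 18 mm. The point is on the axis half-way up, 28 mm above its underside. z up. About 0.1 kg. Grip it above the foot rim. (A shorter white stopper with no bore, 34 mm high, is not part of the job.)
- tray: Fixed open stainless steel tray, 200 mm (its x) by 160 mm (its y) outside, 20 mm high, walls and floor 3 mm thick. Origin at the centre of its underside, z up.
Things that resemble listed ones, but are neither listed nor needed, are in the scene too. What is shaped like the part that bears narrow_center but turquoise is not meant.

How it is judged:
By the outcome, as a careful person would: the job done as asked, in the order asked, and still so for the second after the job is handed in, with the robot touching nothing.
It also fails if it takes over 69 s, if anything falls off the work surface, if the arm or the gripper's body presses on something with over 40 N, if the wrist force passes 120 N, or if a joint passes its speed limit or range.

## Robot

A 7-joint arm with a two-finger parallel gripper is mounted at the origin on the work surface. World frame = base frame: x ahead of the robot, y to its left, z up, the work surface at z = 0. Lengths are in m, angles in rad, forces in N, time in s.
With the tool pointing down it reaches from about 0.4 to 0.85 m from the base axis. Payload 4.5 kg.
Tool frame: the origin (TCP) lies midway between the tips of the shut fingers; the grasp point (between the pads) lies 19 mm behind it; z points along the fingers, y is the line along which they close (so a half turn about z gives the same grasp; the last joint's range is limited). The gripper opens to 88 mm and grips with 3 to 60 N. Pads are 18 mm wide; open, the fingers measure 123 mm over their backs; the gripper's body (75 mm by 187 mm) begins 45 mm behind the grasp point.
Start: joints at [-1.161, 0.689, -0.195, 1.565, 0.157, 0.902, -0.215], TCP at [0.229, 0.581, 0.218] pointing down, gripper open.
Joint ranges: [-3.01, 3.01], [-0.46, 2.08], [-1.47, 1.51], [0.13, 2.56], [-1, 4.14], [0.04, 2.09], [-2.66, 2.66]. Speed limits (rad/s): [2.57, 2.57, 3.14, 3.14, 3.14, 3.14, 3.14].

## Interface

Orientations are given as a unit quaternion [x, y, z, w].
In Python, from plant import r gives the robot as it stands. The module is installed in compiled form; this text tells all that it offers.
- The arm moves only by the tool step_arm, never from a script. Its argument "series" is a list of rows, each a list of 7 numbers: the shift along the world's x, y, z in mm, then the turn, a rotation vector about the world's x, y, z in rad, then the closure, from 0 (fully open) to 1 (shut). A call has 1 to 20 rows; each row shifts and turns the commanded pose from where the row before left it; what a row does not reach is not made up. A row lasts 1/10 s, in which the tool goes at most 50 mm and 8.59 degrees, less where a joint would pass 70% of its speed; a pose out of reach is approached as far as the arm can. A call is refused whole if a number of a shift passes 50 or a number of a turn 0.15, either way. A call with a gripper value outside its range is refused whole. The fingers move at their own pace and stop on an object; "force" is the grip in N (left out, the last holds). Time passes only in rows, so rows that do not move let the fingers close. It gives the time, the measured TCP pose, the force, the opening and the grip force at its end, in the units of the state.
- r.get_state(): the state, without advancing time (a new reading comes with each control period).
- r.snapshot(name): name is "scene" or "top" or "wrist"; returns (picture, depth): 400x640x3 uint8, blue, green, red; 400x640 float32, m along the optical axis (not along the pixel's ray), 0 where there is no reading.
- r.get_calibration(name): a dict with "intrinsics" (3x3 intrinsics, pixels), "dist_coeffs" ([k1, k2, p1, p2, k3] as OpenCV has them; the pictures are not rectified), "pose" (4x4, takes a point from camera to world coordinates). Camera axes: x right, y up, looking along -z (the intrinsics and any distortion apply to the point x, -y, -z); pixel columns grow to the right and rows downward; lengths in m; the calibration is good to about 2 mm. A picture is of the moment at which its call begins: read the wrist's pose just before it. get_calibration takes no time and is no camera call; for the wrist camera it gives the pose at the moment of the call.
- r.finish_job(): hands the job in; it is judged then, once.
The state is a dict: "clock": time; "q": joint angles; "qd": joint speeds; "joint_torque": joint torques, N m; "tool_pos": TCP position; "eef_rot": TCP orientation; "contact_force": force on the tool from outside, world axes, zero at the start; "moment": the same for the moment, N m; "opening": opening from 0.0 (shut) to 1.0 (fully open); "finger_force": force on a finger pad.
Only numpy, scipy, OpenCV 4.12 (cv2) and the standard library are available. Lean on these libraries where they do the work, as an engineer would, in place of code of your own. Each camera call takes 0.05 s, during which the arm holds its last target. There are 200 camera calls.

## Working session

There is one attempt and no reset: what is moved stays moved. The work goes in short steps, Python scripts to look and compute and a tool call to move; the robot and the scene stay as the last step left them, time stands still between calls to the robot, and variables do not carry over. Pictures are saved under pics/ and viewed, at most 10 in all, crops included, and the job is handed in when it is done.

Besides the shell and the picture viewer there is one more tool, called after "Call:" as a command line: name --pt "numbers of a row" for each row, then --argument value for the rest. step_arm: Moves the arm, as the interface text tells. Its arguments: {"type":"object","properties":{"series":{"type":"array"},"force":{"type":"number"}},"required":["series"]}

```bash
mkdir -p pics
cat > h.py <<'E'
import numpy as np, cv2
from plant import r
def snap(n):
    c=r.get_calibration(n); im,d=r.snapshot(n); return im,d,c
def world(c,d,u,v,dist=None):
    K=np.array(c["intrinsics"]);D=np.array(c["dist_coeffs"]);T=np.array(c["pose"])
    p=cv2.undistortPoints(np.array([[[u,v]]],float),K,D)[0,0]
    z=d[int(round(v)),int(round(u))] if dist is None else dist
    return (T@np.array([p[0]*z,-p[1]*z,-z,1]))[:3]
def plane(c,u,v,h):
    a=world(c,None,u,v,0.);b=world(c,None,u,v,1.)
    return a+(b-a)*(h-a[2])/(b[2]-a[2])
def pix(c,P):
    K=np.array(c["intrinsics"]);D=np.array(c["dist_coeffs"]);T=np.linalg.inv(np.array(c["pose"]))
    P=np.atleast_2d(P);q=(T[:3,:3]@P.T).T+T[:3,3];q=q*[1,-1,-1]
    return cv2.projectPoints(q,np.zeros(3),np.zeros(3),K,D)[0][:,0]
def cloud(c,d):
    K=np.array(c["intrinsics"]);D=np.array(c["dist_coeffs"]);T=np.array(c["pose"])
    v,u=np.mgrid[:400,:640]
    p=cv2.undistortPoints(np.stack([u,v],-1).reshape(-1,1,2).astype(float),K,D)[:,0]
    z=d.reshape(-1,1)
    return (np.hstack([p[:,:1]*z,-p[:,1:]*z,-z])@T[:3,:3].T+T[:3,3]).reshape(400,640,3)
E
python3 - <<'E'
from h import *
s=r.get_state();print({k:np.round(v,3) for k,v in s.items()})
for n in("top","scene"):
    im,d,c=snap(n);cv2.imwrite(f"pics/{n}0.png",im);np.savez(f"{n}0.npz",im=im,d=d,**{k:np.array(v) for k,v in c.items()})
    print(np.round(c["pose"],3).tolist(),np.round(c["dist_coeffs"],3))
E
```

```text
{'clock': np.float64(0.0), 'q': array([-1.161,  0.69 , -0.195,  1.566,  0.157,  0.902, -0.215]), 'qd': array([-0.002,  0.001,  0.001,  0.001,  0.001, -0.002,  0.002]), 'joint_torque': array([-0.0000e+00, -5.2757e+01, -1.2670e+00, -1.5343e+01, -5.3000e-02,
        7.0000e-03,  0.0000e+00]), 'tool_pos': array([0.229, 0.581, 0.217]), 'eef_rot': array([ 0.187,  0.982, -0.001, -0.   ]), 'contact_force': array([ 0.273, -0.345, -0.568]), 'moment': array([-0.037, -0.02 ,  0.038]), 'finger_force': np.float64(0.0), 'opening': np.float64(1.002)}
[[0.001, 0.993, -0.119, 0.387], [-1.0, 0.001, 0.004, 0.021], [0.004, 0.119, 0.993, 1.141], [0.0, 0.0, 0.0, 1.0]] [-0.04  0.    0.    0.    0.  ]
[[-0.434, -0.619, 0.655, 1.121], [0.901, -0.309, 0.304, 0.288], [0.015, 0.722, 0.691, 0.704], [0.0, 0.0, 0.0, 1.0]] [0.023 0.    0.    0.    0.   ]
```

View pics/top0.png

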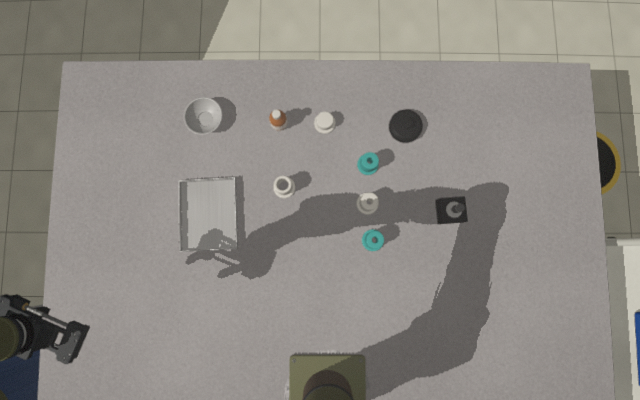

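View pics/scene0.png

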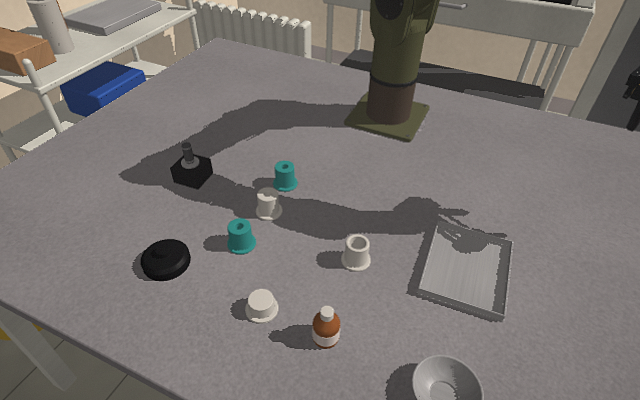

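In the top view, the candidates are white (284,186) with a wide bore, white (368,203) with a narrow bore, turquoise (369,162) and (373,240), and a short stopper with no bore at (324,122). The gauge in its stand is at (454,210) and the tray at (210,214). The wide sleeve should be (284,186), and the too-tight one (368,203), which is white, tall and small-bored. I'll measure them and confirm in a crop.

Run:
```python
from h import *
tiles=[]
for n,rois in(("top",[("wide",284,186),("narrow",368,203),("gauge",454,210),("stopper",324,122)]),("scene",[("wide",357,250),("narrow",267,203),("gauge",190,160),("stopper",262,303)])):
    f=np.load(n+"0.npz");c={k:f[k] for k in("intrinsics","dist_coeffs","pose")};P=cloud(c,f["d"])
    for nm,u,v in rois:
        R=32;y0,x0=v-R,u-R
        q=P[y0:y0+2*R,x0:x0+2*R].reshape(-1,3)
        zz=q[:,2]
        if n=="top" or 1:
            zt=np.percentile(zz[zz>0.02],97) if (zz>0.02).any() else 0
            t=q[zz>zt-0.008]; e=cv2.minEnclosingCircle((t[:,:2]*1000).astype(np.float32))
            print(n,nm,"ztop",round(zt,4),"n",len(t),"circ mm",np.round(e[0],1),round(e[1],1))
        tiles.append(cv2.resize(f["im"][y0+6:y0+2*R-6,x0+6:x0+2*R-6],(200,200),interpolation=cv2.INTER_CUBIC))
    if n=="top":
        q=P[170:258,172:246]
        m=(q[...,2]>0.012)&(q[...,2]<0.03); t=(q[m][:,:2]*1000).astype(np.float32)
        print("tray",cv2.minAreaRect(t),np.median(P[190:225,190:230,2]))
        q=P[190:230,430:475];m=(q[...,2]>0.035)&(q[...,2]<.052);print("stand",cv2.minAreaRect((q[m][:,:2]*1000).astype(np.float32)))
cv2.imwrite("pics/crop1.png",np.vstack([np.hstack(tiles[:4]),np.hstack(tiles[4:])]))
```

```text
top wide ztop 1.1406 n 15 circ mm [386.5  20.6] 0.0
top narrow ztop 1.1406 n 12 circ mm [386.5  20.6] 0.0
top gauge ztop 0.1011 n 67 circ mm [ 442.5 -167.2] 195.9
top stopper ztop 1.1406 n 15 circ mm [386.5  20.6] 0.0
tray ((485.5827331542969, 334.59710693359375), (201.05966186523438, 163.5537872314453), 3.432408094406128) 0.0018518085143129914
stand ((495.7804260253906, -344.5924987792969), (70.21366882324219, 73.74073791503906), 4.1803998947143555)
scene wide ztop 0.7041 n 20 circ mm [1121.1  287.6] 0.0
scene narrow ztop 0.0578 n 504 circ mm [770.2  90.7] 402.4
scene gauge ztop 0.1008 n 75 circ mm [807.2 -33.9] 449.3
scene stopper ztop 0.1107 n 17 circ mm [1121.1  287.6] 0.0
```

View pics/crop1.png

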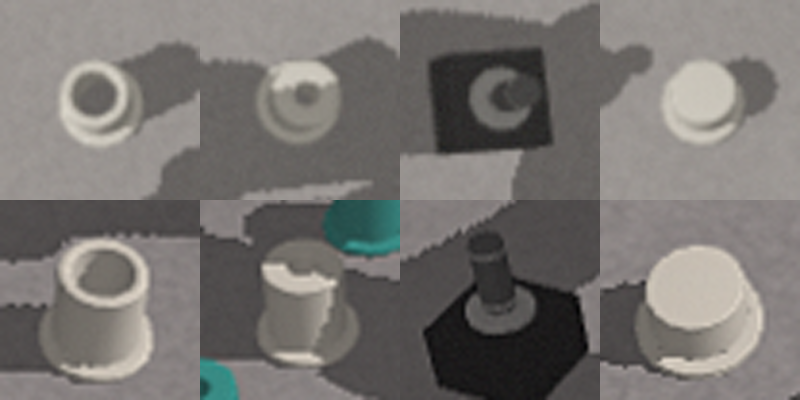

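The crop (top row top view, bottom row scene view) confirms it. Column 1 is the wide-bore white sleeve, column 2 the small-bore tall white sleeve (partly shadowed), column 3 the gauge in its stand, and column 4 a short solid stopper, which is not meant. Next are tighter position estimates.

Run:
```python
from h import *
for n,rois in(("top",[("wide",284,186,.056),("narrow",368,203,.056),("gauge",456,209,.101),("flange",454,210,.052)]),("scene",[("wide",357,248,.056),("narrow",267,203,.056),("gauge",188,160,.101),("flange",190,163,.052)])):
    f=np.load(n+"0.npz");c={k:f[k] for k in("intrinsics","dist_coeffs","pose")};P=cloud(c,f["d"])
    for nm,u,v,h in rois:
        R=26;q=P[v-R:v+R,u-R:u+R].reshape(-1,3);q=q[abs(q[:,2]-h)<.006]
        m=np.median(q,0); q=q[np.hypot(*(q-m)[:,:2].T)<.045]
        e=cv2.minEnclosingCircle((q[:,:2]*1000).astype(np.float32))
        print(n,nm,len(q),"med",np.round(m*1000,1),"circ",np.round(e[0],1),round(e[1],1))
c=r.get_calibration("wrist");T=np.array(c["pose"]);print(np.round(T,3).tolist(),np.round(c["intrinsics"],1).tolist());print(r.get_state()["tool_pos"])
```

```text
top wide 124 med [562.8 121.1  54.6] circ [564.2 121.3] 24.1
top narrow 212 med [ 516.7 -113.    55. ] circ [ 517.6 -114. ] 23.8
top gauge 61 med [ 495.7 -343.6  100.6] circ [ 495.9 -344. ] 11.3
top flange 271 med [ 488.8 -337.1   48.7] circ [ 493.1 -340.4] 43.9
scene wide 224 med [566.7 122.3  55.2] circ [565.3 121.3] 25.0
scene narrow 246 med [ 529.5 -109.9   55.3] circ [ 520.3 -114.7] 26.0
scene gauge 58 med [ 501.4 -341.5  100.1] circ [ 500.1 -344.6] 12.7
scene flange 203 med [ 507.  -335.6   49.5] circ [ 503.2 -337.3] 40.1
[[0.366, -0.886, -0.286, 0.155], [0.931, 0.348, 0.113, 0.611], [-0.001, -0.308, 0.952, 0.384], [0.0, 0.0, 0.0, 1.0]] [[291.5, 0.0, 316.8], [0.0, 291.5, 203.7], [0.0, 0.0, 1.0]]
[0.2291999  0.58081085 0.21709177]
```

Call:
step_arm --pt "19 -33 0 0 0 0.027 0" --pt "19 -33 0 0 0 0.027 0" --pt "19 -33 0 0 0 0.027 0" --pt "19 -33 0 0 0 0.027 0" --pt "19 -33 0 0 0 0.027 0" --pt "19 -33 0 0 0 0.027 0" --pt "19 -33 0 0 0 0.027 0" --pt "19 -33 0 0 0 0.027 0" --pt "19 -33 0 0 0 0.027 0" --pt "19 -33 0 0 0 0.027 0" --pt "19 -33 0 0 0 0.027 0" --pt "19 -33 0 0 0 0.027 0" --pt "19 -33 0 0 0 0.027 0" --pt "19 -33 0 0 0 0.027 0" --pt "0 0 0 0 0 0 0" --pt "0 0 0 0 0 0 0"

```text
clock: 1.7
tool_pos: [0.4954, 0.1185, 0.2175]
eef_rot: [0.0, 1.0, 0.0, -0.0]
contact_force: [0.2, 0.5, -0.7]
opening: 1.0
finger_force: 0.0
```

Run:
```python
from h import *
s=r.get_state();print(s["clock"],np.round(s["q"],2),s["tool_pos"],s["eef_rot"])
im,d,c=snap("wrist");cv2.imwrite("pics/w1.png",im)
P=cloud(c,d);P[~np.isfinite(P)]=0
for nm,x,y in(("wide",.5645,.1213),):
    q=P.reshape(-1,3);q=q[(abs(q[:,2]-.056)<.004)&(np.hypot(q[:,0]-x,q[:,1]-y)<.04)]
    e=cv2.minEnclosingCircle((q[:,:2]*1000).astype(np.float32));print(nm,len(q),np.median(q,0),e, pix(c,[x,y,.056]))
```

```text
1.7 [-0.09  0.56 -0.37  1.9   0.29  0.74  0.94] [0.49539321 0.11853366 0.21749813] [ 2.27525339e-04  9.99999902e-01  3.69420274e-05 -3.78154203e-04]
wide 581 [0.56152378 0.12329395 0.05608042] ((562.9459838867188, 122.85911560058594), 24.14390754699707) [[318.30683169 236.96778918]]
```

View pics/w1.png

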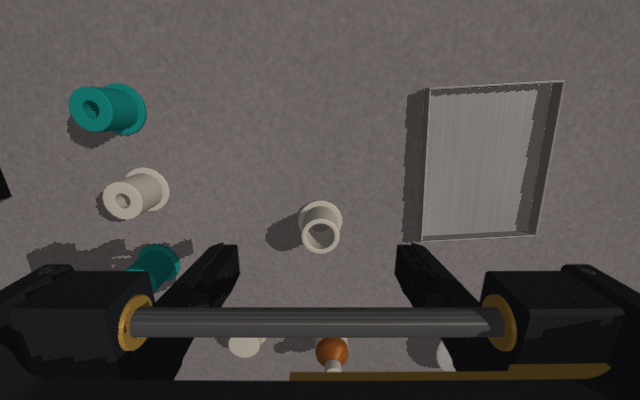

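The wrist view shows the wide sleeve's bore at (320,236), the narrow sleeve at (123,200), and the tray on the right.

Call:
step_arm --pt "-4 -33 0 0 0 0 0" --pt "-4 -33 0 0 0 0 0" --pt "-4 -33 0 0 0 0 0" --pt "-4 -33 0 0 0 0 0" --pt "-4 -33 0 0 0 0 0" --pt "-4 -33 0 0 0 0 0" --pt "-4 -33 0 0 0 0 0" --pt "-4 -33 0 0 0 0 0" --pt "-4 -33 0 0 0 0 0" --pt "-4 -33 0 0 0 0 0" --pt "-4 -33 0 0 0 0 0" --pt "-4 -33 0 0 0 0 0" --pt "-4 -33 0 0 0 0 0" --pt "-4 -33 0 0 0 0 0" --pt "0 0 0 0 0 0 0" --pt "0 0 0 0 0 0 0"

```text
clock: 3.35
tool_pos: [0.4399, -0.3413, 0.2177]
eef_rot: [-0.002, 1.0, 0.001, 0.0]
contact_force: [-0.3, 1.0, 0.5]
opening: 0.998
finger_force: 0.0
```

Run:
```python
from h import *
s=r.get_state();print(s["clock"],np.round(s["q"],2),s["tool_pos"],s["eef_rot"])
im,d,c=snap("wrist");cv2.imwrite("pics/w2.png",im)
P=cloud(c,d).reshape(-1,3)
for nm,h,R in(("handletop",.102,.02),("flange",.052,.026),("stand",.046,.055)):
    q=P[(abs(P[:,2]-h)<.003)&(np.hypot(P[:,0]-.4965,P[:,1]+.344)<R)]
    e=cv2.minEnclosingCircle((q[:,:2]*1000).astype(np.float32));print(nm,len(q),np.median(q,0),e)
```

```text
3.35 [ 0.83  0.62 -0.42  1.77  0.33  0.82  1.83] [ 0.43993019 -0.34125052  0.21765031] [-1.64549506e-03  9.99998448e-01  6.28458298e-04  4.73610336e-05]
handletop 295 [ 0.4943443  -0.34402536  0.10222221] ((495.2916564941406, -343.724853515625), 10.698334693908691)
flange 547 [ 0.48721114 -0.34335811  0.05235401] ((495.2430419921875, -343.8561096191406), 21.776334762573242)
stand 1875 [ 0.48403631 -0.34341265  0.04637044] ((494.919189453125, -343.9330749511719), 48.64479064941406)
```

View pics/w2.png

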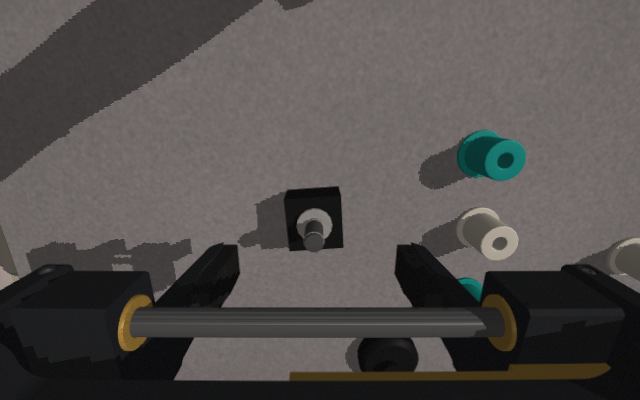

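The wrist view shows the gauge upright in its stand at (314,235), centred between the fingers. Now I'll grasp it.

Call:
step_arm --pt "18.5 -1 0 0 0 0 0" --pt "18.5 -1 0 0 0 0 0" --pt "18.5 -0.5 0 0 0 0 0" --pt "0 0 -22 0 0 0 0" --pt "0 0 -22 0 0 0 0" --pt "0 0 -22 0 0 0 0" --pt "0 0 -22 0 0 0 0" --pt "0 0 -22 0 0 0 0" --pt "0 0 -22 0 0 0 0" --pt "0 0 -12 0 0 0 0" --pt "0 0 -13 0 0 0 0" --pt "0 0 0 0 0 0 0" --pt "0 0 0 0 0 0 0.5" --pt "0 0 0 0 0 0 0.7" --pt "0 0 0 0 0 0 1" --pt "0 0 0 0 0 0 1" --pt "0 0 0 0 0 0 1" --pt "0 0 0 0 0 0 1" --pt "0 0 0 0 0 0 1" --force 35

```text
clock: 5.3
tool_pos: [0.4949, -0.3451, 0.0609]
eef_rot: [-0.001, 1.0, 0.0, 0.0]
contact_force: [-0.6, 0.7, -0.3]
opening: 0.388
finger_force: 0.0
```

Call:
step_arm --pt "0 0 0 0 0 0 1" --pt "0 0 0 0 0 0 1" --pt "0 0 0 0 0 0 1" --pt "0 0 0 0 0 0 1" --pt "0 0 0 0 0 0 1" --pt "0 0 0 0 0 0 1" --force 35

```text
clock: 5.9
tool_pos: [0.4948, -0.3449, 0.0608]
eef_rot: [-0.001, 1.0, 0.0, -0.0]
contact_force: [-0.0, 0.7, -0.1]
opening: 0.243
finger_force: 35.0
```

Call:
step_arm --pt "0 0 5 0 0 0 1" --pt "0 0 10 0 0 0 1" --pt "0 0 15 0 0 0 1" --pt "0 0 20 0 0 0 1" --pt "0 0 20 0 0 0 1" --pt "0 0 20 0 0 0 1" --pt "0 0 20 0 0 0 1" --pt "0 0 0 0 0 0 1"

```text
clock: 6.7
tool_pos: [0.4969, -0.3462, 0.1747]
eef_rot: [-0.001, 1.0, -0.002, 0.003]
contact_force: [0.5, -0.1, -2.3]
opening: 0.237
finger_force: 35.0
```

Call:
step_arm --pt "2 15 0 0 0 0 1" --pt "4 25 0 0 0 0 1" --pt "4 30 0 0 0 0 1" --pt "5 33 0 0 0 0 1" --pt "5 33 0 0 0 0 1" --pt "5 33 0 0 0 0 1" --pt "5 33 0 0 0 0 1" --pt "5 33 0 0 0 0 1" --pt "5 33 0 0 0 0 1" --pt "5 33 0 0 0 0 1" --pt "5 33 0 0 0 0 1" --pt "5 33 0 0 0 0 1" --pt "5 33 0 0 0 0 1" --pt "4 30 0 0 0 0 1" --pt "4 25 0 0 0 0 1" --pt "1 20 0 0 0 0 1" --pt "0 0 0 0 0 0 1" --pt "0 0 0 0 0 0 1" --pt "0 0 0 0 0 0 1"

```text
clock: 8.6
tool_pos: [0.5631, 0.1281, 0.1702]
eef_rot: [-0.0, 1.0, -0.001, -0.001]
contact_force: [-0.5, 0.4, -2.4]
opening: 0.237
finger_force: 35.0
```

Run:
```python
from h import *
s=r.get_state();print(s["clock"],np.round(s["q"],2),s["tool_pos"],s["eef_rot"],s["contact_force"],s["opening"])
im,d,c=snap("wrist");np.savez("w3.npz",im=im,d=d,**{k:np.array(v) for k,v in c.items()})
cv2.imwrite("pics/w3.png",cv2.resize(im[120:320,160:480],(800,500)))
P=cloud(c,d).reshape(-1,3);t=s["tool_pos"]
for nm,h,R,x,y in(("rim",.056,.04,.5635,.122),("handle top",t[2]+.041,.02,t[0],t[1]),("flange top",t[2]-.009,.03,t[0],t[1])):
    q=P[(abs(P[:,2]-h)<.005)&(np.hypot(P[:,0]-x,P[:,1]-y)<R)]
    if len(q)>5: print(nm,len(q),np.median(q,0),cv2.minEnclosingCircle((q[:,:2]*1000).astype(np.float32)))
```

```text
8.6 [-0.13  0.7  -0.31  1.76  0.29  0.74  0.99] [0.5630903  0.1281491  0.17021782] [-3.85097609e-04  9.99999150e-01 -9.09207050e-04 -8.51156168e-04] [-0.51769256  0.43816343 -2.36045121] 0.23708656214975138
rim 701 [0.55476227 0.12014707 0.056097  ] ((562.9469604492188, 123.08665466308594), 23.764039993286133)
handle top 1986 [0.56017958 0.12863588 0.21173626] ((558.7679443359375, 128.07676696777344), 18.40570068359375)
flange top 1606 [0.55332846 0.12906155 0.16187592] ((563.6469116210938, 128.9670867919922), 21.911090850830078)
```

View pics/w3.png

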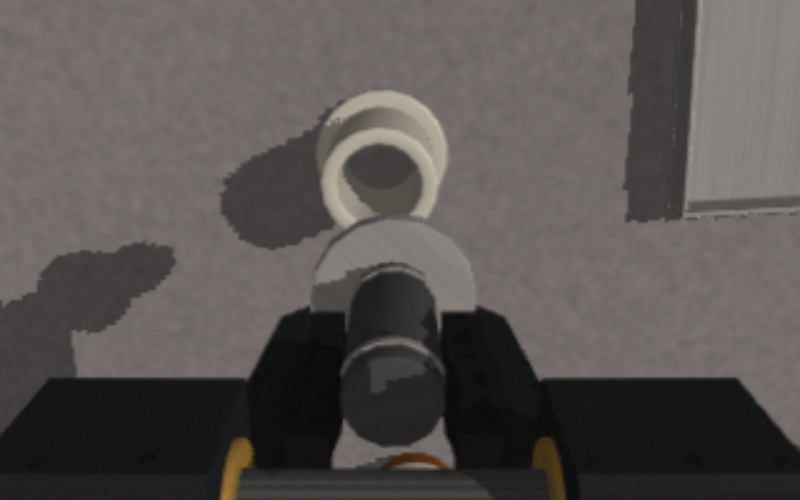

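The crop shows the gauge held upright, with its flange just below the bore. Measured offset from flange to bore is about (-0.7, -6) mm.

Call:
step_arm --pt "-0.7 -3 0 0 0 0 1" --pt "0 -3 0 0 0 0 1" --pt "0 0 -15 0 0 0 1" --pt "0 0 -15 0 0 0 1" --pt "0 0 -14 0 0 0 1" --pt "0 0 0 0 0 0 1" --pt "0 0 0 0 0 0 1"

```text
clock: 9.35
tool_pos: [0.5633, 0.1234, 0.127]
eef_rot: [-0.001, 1.0, -0.0, -0.0]
contact_force: [0.3, -0.1, -2.2]
opening: 0.243
finger_force: 35.0
```

Run:
```python
from h import *
s=r.get_state();print(s["clock"],s["tool_pos"],s["eef_rot"],s["contact_force"])
im,d,c=snap("wrist");P=cloud(c,d).reshape(-1,3);t=s["tool_pos"]
for nm,h,R,x,y in(("rim",.056,.04,.5635,.122),("flange top",t[2]-.009,.03,t[0],t[1])):
    q=P[(abs(P[:,2]-h)<.004)&(np.hypot(P[:,0]-x,P[:,1]-y)<R)]
    if len(q)>5: print(nm,len(q),np.median(q,0),cv2.minEnclosingCircle((q[:,:2]*1000).astype(np.float32)))
```

```text
9.35 [0.56327324 0.12343134 0.12702062] [-7.82880972e-04  9.99999690e-01 -5.23702048e-05 -6.00245372e-05] [ 0.28350455 -0.08653644 -2.1503482 ]
rim 713 [0.55011706 0.12187038 0.05611756] ((562.9906616210938, 123.2212905883789), 23.926790237426758)
flange top 1592 [0.55359568 0.12432032 0.11869525] ((563.5099487304688, 124.38471221923828), 21.864845275878906)
```

Call:
step_arm --pt "-0.5 -1.2 0 0 0 0 1" --pt "0 0 -5 0 0 0 1" --pt "0 0 -6 0 0 0 1" --pt "0 0 -6 0 0 0 1" --pt "0 0 -6 0 0 0 1" --pt "0 0 -6 0 0 0 1" --pt "0 0 -6 0 0 0 1" --pt "0 0 0 0 0 0 1"

```text
clock: 10.2
tool_pos: [0.562, 0.1225, 0.0908]
eef_rot: [-0.001, 1.0, -0.0, -0.001]
contact_force: [-0.3, 0.1, -2.3]
opening: 0.238
finger_force: 35.0
```

No contact force so far, and the plug is well inside the bore.

Call:
step_arm --pt "0 0 -5 0 0 0 1" --pt "0 0 -5 0 0 0 1" --pt "0 0 -4 0 0 0 1" --pt "0 0 -2 0 0 0 1" --pt "0 0 -1 0 0 0 1" --pt "0 0 -1 0 0 0 1" --pt "0 0 0 0 0 0 1" --pt "0 0 0 0 0 0 1"

```text
clock: 11.0
tool_pos: [0.5628, 0.1228, 0.074]
eef_rot: [-0.001, 1.0, 0.0, 0.0]
contact_force: [-0.1, 0.0, -2.9]
opening: 0.238
finger_force: 35.0
```

Call:
step_arm --pt "0 0 -1 0 0 0 1" --pt "0 0 -1 0 0 0 1" --pt "0 0 -1 0 0 0 1" --pt "0 0 0 0 0 0 1" --pt "0 0 0 0 0 0 1"

```text
clock: 11.5
tool_pos: [0.5626, 0.1227, 0.0708]
eef_rot: [-0.001, 1.0, 0.0, -0.0]
contact_force: [0.9, 0.5, -2.6]
opening: 0.234
finger_force: 35.0
```

Call:
step_arm --pt "0 0 -0.5 0 0 0 1" --pt "0 0 -0.5 0 0 0 1" --pt "0 0 -0.5 0 0 0 1" --pt "0 0 0 0 0 0 1" --pt "0 0 0 0 0 0 1"

```text
clock: 12.0
tool_pos: [0.5628, 0.1229, 0.0706]
eef_rot: [-0.001, 1.0, 0.0, 0.0]
contact_force: [-2.0, 0.5, 9.7]
opening: 0.235
finger_force: 35.0
```

The flange is seated: there is contact at the expected height. Releasing and rising.

Call:
step_arm --pt "0 0 0.7 0 0 0 1" --pt "0 0 0 0 0 0 0.7" --pt "0 0 0 0 0 0 0.6" --pt "0 0 0 0 0 0 0.4" --pt "0 0 0 0 0 0 0.3" --pt "0 0 0 0 0 0 0.2" --pt "0 0 0 0 0 0 0" --pt "0 0 0 0 0 0 0" --pt "0 0 0 0 0 0 0" --pt "0 0 5 0 0 0 0" --pt "0 0 15 0 0 0 0" --pt "0 0 25 0 0 0 0" --pt "0 0 35 0 0 0 0" --pt "0 0 35 0 0 0 0" --pt "0 0 35 0 0 0 0" --pt "-20 0 0 0 0 0 0" --pt "-40 0 0 0 0 0 0" --pt "0 0 0 0 0 0 0" --pt "0 0 0 0 0 0 0"

```text
clock: 13.9
tool_pos: [0.5022, 0.1227, 0.2206]
eef_rot: [-0.002, 1.0, -0.0, 0.0]
contact_force: [1.4, -0.6, 0.3]
opening: 0.999
finger_force: 0.0
```

Run:
```python
from h import *
s=r.get_state();print(s["clock"],s["tool_pos"],s["eef_rot"],s["contact_force"],s["opening"])
im,d,c=snap("wrist");cv2.imwrite("pics/w4.png",im);P=cloud(c,d).reshape(-1,3)
for nm,h,R,x,y in(("flange top",.062,.03,.563,.123),("handle top",.112,.02,.563,.123),("foot",.006,.036,.563,.123)):
    q=P[(abs(P[:,2]-h)<.003)&(np.hypot(P[:,0]-x,P[:,1]-y)<R)]
    if len(q)>5: print(nm,len(q),np.median(q,0),cv2.minEnclosingCircle((q[:,:2]*1000).astype(np.float32)))
```

```text
13.9 [0.50219788 0.12267856 0.22060229] [-1.53040510e-03  9.99998806e-01 -7.92653222e-05  1.99383768e-04] [ 1.38859262 -0.59419395  0.27494218] 0.9986433523853899
flange top 559 [0.55526709 0.12278495 0.06235356] ((562.8248901367188, 123.41778564453125), 21.740766525268555)
handle top 307 [0.56212619 0.12394783 0.11226035] ((563.0626831054688, 123.47391510009766), 10.76262092590332)
foot 401 [0.54498445 0.12261702 0.00620792] ((563.2010498046875, 123.26300811767578), 30.956562042236328)
```

View pics/w4.png

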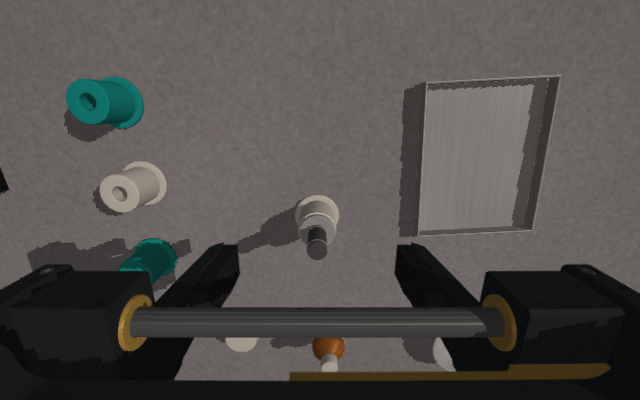

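The gauge is seated upright in the wide sleeve (318,235), with the flange at 62 mm and the sleeve unmoved. Next is the narrow sleeve.

Call:
step_arm --pt "-4 -20 0 0 0 0 0" --pt "-6 -33 0 0 0 0 0" --pt "-6 -33 0 0 0 0 0" --pt "-6 -33 0 0 0 0 0" --pt "-6 -33 0 0 0 0 0" --pt "-6 -33 0 0 0 0 0" --pt "-4 -32 0 0 0 0 0" --pt "-4 -20 0 0 0 0 0" --pt "0 0 0 0 0 0 0" --pt "0 0 0 0 0 0 0"

```text
clock: 14.95
tool_pos: [0.4619, -0.1142, 0.2201]
eef_rot: [-0.001, 1.0, 0.0, 0.001]
contact_force: [0.4, 1.3, -0.0]
opening: 1.001
finger_force: 0.0
```

Run:
```python
from h import *
s=r.get_state();print(s["clock"],s["tool_pos"],s["eef_rot"],s["contact_force"],s["opening"])
im,d,c=snap("wrist");P=cloud(c,d).reshape(-1,3)
for nm,h,R,x,y in(("rim",.056,.035,.518,-.114),("foot",.006,.036,.518,-.114)):
    q=P[(abs(P[:,2]-h)<.003)&(np.hypot(P[:,0]-x,P[:,1]-y)<R)]
    if len(q)>5: print(nm,len(q),np.median(q,0),cv2.minEnclosingCircle((q[:,:2]*1000).astype(np.float32)))
    u=pix(c,[x,y,h]);print(u)
v=np.round(u[0]).astype(int);print(im[v[1]-20:v[1]+20:8,v[0]].tolist())
```

```text
14.95 [ 0.46192344 -0.11420291  0.22011683] [-5.34754427e-04  9.99999518e-01  3.61767224e-04  7.39348116e-04] [ 0.42175108  1.28027669 -0.00923804] 1.0011580251251184
rim 953 [ 0.51574173 -0.11278652  0.05629452] ((517.2559814453125, -112.41900634765625), 23.995773315429688)
[[316.04740395 226.03096994]]
foot 394 [ 0.4990566  -0.11280423  0.00631038] ((517.0117797851562, -112.59257507324219), 30.784732818603516)
[[316.09324898 212.27936664]]
[[154, 166, 176], [96, 106, 110], [145, 157, 166], [151, 164, 173], [74, 80, 85]]
```

Call:
step_arm --pt "20 0.5 0 0 0 0 0" --pt "20 0.6 0 0 0 0 0" --pt "15.2 0.6 0 0 0 0 0" --pt "0 0 -15 0 0 0 0" --pt "0 0 -25 0 0 0 0" --pt "0 0 -25 0 0 0 0" --pt "0 0 -25 0 0 0 0" --pt "0 0 -25 0 0 0 0" --pt "0 0 -20 0 0 0 0" --pt "0 0 -20 0 0 0 0" --pt "0 0 -15 0 0 0 0" --pt "0 0 -15 0 0 0 0" --pt "0 0 -10 0 0 0 0" --pt "0 0 -6 0 0 0 0" --pt "0 0 0 0 0 0 0" --pt "0 0 0 0 0 0 0.4" --pt "0 0 0 0 0 0 0.6" --pt "0 0 0 0 0 0 1" --pt "0 0 0 0 0 0 1" --pt "0 0 0 0 0 0 1" --force 20

```text
clock: 17.0
tool_pos: [0.516, -0.1127, 0.0193]
eef_rot: [-0.001, 1.0, 0.0, 0.0]
contact_force: [0.3, -0.2, -0.0]
opening: 0.577
finger_force: 0.0
```

Call:
step_arm --pt "0 0 0 0 0 0 1" --pt "0 0 0 0 0 0 1" --pt "0 0 0 0 0 0 1" --pt "0 0 0 0 0 0 1"

```text
clock: 17.4
tool_pos: [0.516, -0.1127, 0.0192]
eef_rot: [-0.001, 1.0, -0.0, 0.0]
contact_force: [-0.8, -0.1, 3.6]
opening: 0.543
finger_force: 20.0
```

Call:
step_arm --pt "0 0 5 0 0 0 1" --pt "0 0 15 0 0 0 1" --pt "0 0 25 0 0 0 1" --pt "0 0 30 0 0 0 1" --pt "0 0 30 0 0 0 1" --pt "0 0 30 0 0 0 1" --pt "0 0 25 0 0 0 1" --pt "0 0 0 0 0 0 1"

```text
clock: 18.2
tool_pos: [0.5178, -0.1127, 0.182]
eef_rot: [-0.001, 1.0, -0.0, 0.003]
contact_force: [0.3, -0.5, -1.5]
opening: 0.544
finger_force: 20.0
```

Call:
step_arm --pt "-6 12 0 0 0 0 1" --pt "-6 20 0 0 0 0 1" --pt "-6 30 0 0 0 0 1" --pt "-6 33 0 0 0 0 1" --pt "-6 33 0 0 0 0 1" --pt "0 33 0 0 0 0 1" --pt "0 33 0 0 0 0 1" --pt "0 33 0 0 0 0 1" --pt "0 33 0 0 0 0 1" --pt "0 33 0 0 0 0 1" --pt "0 33 0 0 0 0 1" --pt "0 33 0 0 0 0 1" --pt "0 33 0 0 0 0 1" --pt "0 30 0 0 0 0 1" --pt "0 20 0 0 0 0 1" --pt "0 5 0 0 0 0 1" --pt "0 0 0 0 0 0 1" --pt "0 0 0 0 0 0 1"

```text
clock: 20.0
tool_pos: [0.4854, 0.3323, 0.1781]
eef_rot: [-0.001, 1.0, -0.001, -0.001]
contact_force: [-0.2, -0.0, -1.8]
opening: 0.544
finger_force: 20.0
```

Run:
```python
from h import *
s=r.get_state();print(s["clock"],s["tool_pos"],s["eef_rot"],s["contact_force"],s["opening"])
im,d,c=snap("top");P=cloud(c,d).reshape(-1,3)
q=P[(abs(P[:,2]-s["tool_pos"][2]-.037)<.006)&(np.hypot(P[:,0]-.485,P[:,1]-.335)<.04)];print(len(q))
im,d,c=snap("wrist");cv2.imwrite("pics/w5.png",im);P=cloud(c,d).reshape(-1,3)
q=P[(abs(P[:,2]-s["tool_pos"][2]-.037)<.005)&(np.hypot(P[:,0]-.485,P[:,1]-.335)<.027)];print(len(q),np.median(q,0))
A=np.c_[q[:,:2],np.ones(len(q))];print("top plane slopes",np.linalg.lstsq(A,q[:,2],rcond=None)[0])
```

```text
20.0 [0.48537352 0.33230345 0.17812029] [-5.38756498e-04  9.99998570e-01 -1.41804603e-03 -7.47399048e-04] [-0.18202249 -0.0209972  -1.77040035] 0.544258776339975
0
5431 [0.4830769  0.33318058 0.21538214]
top plane slopes [ 1.31826237e-02 -1.25377456e-04  2.08869699e-01]
```

View pics/w5.png

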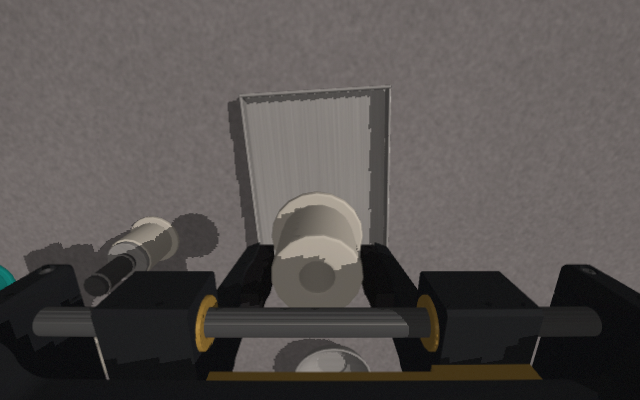

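The sleeve is held upright over the tray's middle at (318,270), and the gauge still stands in the other sleeve at left. Lowering.

Call:
step_arm --pt "0 1 -12 0 0 0 1" --pt "0 1 -25 0 0 0 1" --pt "0 0 -25 0 0 0 1" --pt "0 0 -25 0 0 0 1" --pt "0 0 -25 0 0 0 1" --pt "0 0 -20 0 0 0 1" --pt "0 0 -10 0 0 0 1" --pt "0 0 -6 0 0 0 1" --pt "0 0 -3 0 0 0 1" --pt "0 0 -2 0 0 0 1" --pt "0 0 -1 0 0 0 1" --pt "0 0 -0.5 0 0 0 1" --pt "0 0 0 0 0 0 1" --pt "0 0 0 0 0 0 1"

```text
clock: 21.5
tool_pos: [0.486, 0.3365, 0.0248]
eef_rot: [-0.001, 1.0, 0.0, 0.0]
contact_force: [0.3, -0.4, -1.5]
opening: 0.539
finger_force: 20.0
```

Call:
step_arm --pt "0 0 -1 0 0 0 1" --pt "0 0 -1 0 0 0 1" --pt "0 0 -0.5 0 0 0 1" --pt "0 0 -0.5 0 0 0 1" --pt "0 0 0 0 0 0 1" --pt "0 0 0 0 0 0 1"

```text
clock: 22.1
tool_pos: [0.4859, 0.3364, 0.0222]
eef_rot: [-0.001, 1.0, 0.0, 0.0]
contact_force: [-1.4, -1.0, 5.6]
opening: 0.541
finger_force: 20.0
```

Seated on the tray floor. Releasing and retreating.

Call:
step_arm --pt "0 0 0.3 0 0 0 0.45" --pt "0 0 0 0 0 0 0.4" --pt "0 0 0 0 0 0 0.3" --pt "0 0 0 0 0 0 0.2" --pt "0 0 0 0 0 0 0.1" --pt "0 0 0 0 0 0 0" --pt "0 0 0 0 0 0 0" --pt "0 0 5 0 0 0 0" --pt "0 0 15 0 0 0 0" --pt "0 0 25 0 0 0 0" --pt "0 0 35 0 0 0 0" --pt "0 0 35 0 0 0 0" --pt "0 0 35 0 0 0 0" --pt "0 0 30 0 0 0 0" --pt "-30 10 10 0 0 0 0" --pt "-40 15 0 0 0 0 0" --pt "0 0 0 0 0 0 0" --pt "0 0 0 0 0 0 0"

```text
clock: 23.9
tool_pos: [0.4152, 0.362, 0.2131]
eef_rot: [-0.002, 1.0, 0.0, 0.001]
contact_force: [0.7, -0.1, 0.0]
opening: 1.0
finger_force: 0.0
```

Run:
```python
from h import *
s=r.get_state();print(s["clock"],s["tool_pos"],s["contact_force"],s["opening"])
im,d,c=snap("wrist");cv2.imwrite("pics/w6.png",im);P=cloud(c,d).reshape(-1,3)
for nm,h,R,x,y in(("narrow rim",.059,.035,.486,.336),("flange top",.062,.03,.563,.123)):
    q=P[(abs(P[:,2]-h)<.003)&(np.hypot(P[:,0]-x,P[:,1]-y)<R)]
    if len(q)>5: print(nm,len(q),np.median(q,0),cv2.minEnclosingCircle((q[:,:2]*1000).astype(np.float32)))
```

```text
23.9 [0.41523387 0.36196033 0.21312798] [ 0.74875634 -0.14485385  0.0157172 ] 1.0000356747604733
narrow rim 967 [0.48555663 0.33718324 0.05925515] ((487.1426696777344, 337.0971984863281), 23.90713882446289)
```

View pics/w6.png

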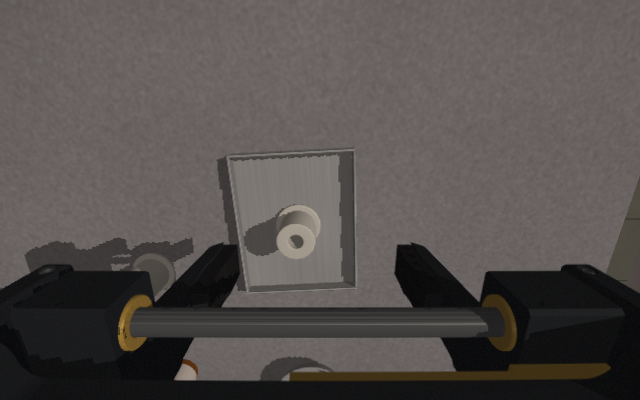

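The narrow sleeve stands upright in the tray at (297,237), with its rim at 59 mm. The gauge sleeve is still partly visible at (153,272). Handing in.

```bash
python3 -c "
from plant import r
print(r.finish_job())"
```

```text
the job is handed in; nothing more can be done
None
```

The job is done and handed in at about 24 s: the gauge is fully seated in the wide sleeve, which still stands where it was, and the too-tight sleeve is upright in the tray.

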